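# Knock the bench dog down and hold a stool rail to the fence

### The job

Take the mallet and knock the steel bench dog in the jig down fully, so that its top drops below the white strips, then put the mallet down on the bench, clear of the jig. Then push the chamfered stool rail over the strips until its long side sits flat against the fence, and keep it there with one diagonal push of the fingers on its near chamfer, about 15 N, so that it is pressed firmly against the fence and down on the jig at once; finish while still holding that push, and leave the tree, the glue bottle and the arch as they stand.

Things in the scene. Friction and masses are not known exactly. Their poses are not given: they have to be found in the camera images.
- table: the wooden bench top, its surface at z = 0; the jig, mallet and other things stand on it
- jig: fixed jig: a board 250 (x) by 260 (y) mm; origin: centre of its underside, z up. x points away from the robot, from the open near edge to the fence; y runs along the fence. Two smooth white strips along x, each 80 mm wide at the jig's two sides, carry the rail, their top 18 mm above the origin; between them a bare plywood channel 100 mm wide, 4 mm lower (14 mm above the origin)
- bed: the jig's bed (plywood with the two white strips, slippery: friction about 0.35) that the rail slides on; origin 12 mm below the strips' top, in the jig's middle; axes as the jig
- fence: dark wooden strip 35 (x) by 260 (y) by 30 mm high, fixed across the strips at the jig's far edge; origin: centre of its underside, level with the strips' top, at the jig's x +107.5 mm; its inner face, towards the robot, is at the jig's x +90 mm. Axes as the jig
- bush: flat steel ring, 34 mm across, in the channel floor around the bench dog, with the dog that slides in it; origin: its centre on the channel floor (4 mm below the strips' top), between the rail and the fence. Only the mallet may push the dog, not the fingers or the arm
- dog_top (a point): centre of the top of the bench dog, a round steel pin 22 mm across standing up in the channel, 14 to 18 mm above the strips' top at the start, in the rail's way to the fence
- dog (a joint): how far the dog is down, in m: 0 fully up (top 18 mm above the strips' top), 0.021 fully down (3 mm below the strips' top, 1 mm above the channel floor). A side spring grips it with about 5 N of friction: it stays wherever it is pushed to and does not come back. The mallet's head fits in the channel and can drive it home
- mallet: wooden mallet, 0.33 kg: dark round upright head, 50 mm across, 90 mm high, standing on its lower striking face, with a light level handle. Origin: centre of the lower striking face, z up. The handle runs along -x from the head (25 to 182 mm from the head's axis), 24 mm wide, 26 mm high, its axis 55 mm above the striking face and 35 mm below the head's top
- rail: stool rail: loose wooden bar 60 (x) by 200 (y) by 30 mm high, 0.14 to 0.28 kg, flat on the strips, robot's side of the dog, within 0.15 rad of the jig's yaw. Origin: centre of its underside. Both long upper edges have a 45 degree chamfer, 14 by 14 mm (upright sides 16 mm high, top 32 mm wide); the near chamfer's middle is at x -23, z +23 mm. Against the fence its origin is at the jig's x +60 mm
- tree: bystander: toy tree 150 mm high on a dark 60 mm square foot, leave alone; origin under the foot
- glue: bystander: white glue bottle, 56 mm across and 150 mm high, leave alone; origin under it
- arch: bystander: half-round wooden arch lying flat beside the jig, about 150 mm wide and 30 mm high, leave alone; origin under its middle
There are look-alikes about, which are no part of the job. Leave any turquoise look-alike of the rail alone.

How it is judged:
On the way, in this order (a step that is already met when the one before it is completed fails the run):
1. the dog is knocked fully down, the mallet's face above it (value of joint dog above 0.019 m and horizontal distance between mallet and bush below 0.035 m and contact force between mallet and the fingers above 0.5 N), for 0.05 s.
2. the mallet is set down on the bench, off the jig, and let go (contact force between mallet and table above 1 N and contact force between mallet and the arm below 0.2 N and contact force between mallet and jig below 0.2 N and linear speed of mallet below 0.02 m/s), for 0.2 s.
At the end, for the whole second after the job is handed in: dog over 19 mm down; mallet still on the bench, touching neither arm nor jig; rail flat (0.05 rad), square to the fence (0.03 rad), origin at jig x 57 to 66 mm, still; TCP over 8 mm on its near side, fingers push it over 5 N, it presses the fence over 3 N and the bed over 7 N (all of step 2 and value of joint dog above 0.019 m and x of rail in the frame of jig between 0.057 and 0.066 m and angle between the y axis of rail and the y axis of fence, either way round below 0.03 rad and angle between rail's own z axis and vertical below 0.05 rad and contact force between rail and fence above 3 N and contact force between rail and bed above 7 N and contact force between the fingers and rail above 5 N and linear speed of rail below 0.01 m/s and x of the grasp point in the frame of rail below -0.008 m); the arm keeps its last pose, push and grip.
It fails at once if the arm or fingers push the dog themselves (contact force between the arm and bush above 1 N).
It fails at once if the tree is disturbed (moved over 30 mm) (distance of tree from where it was at the start of the episode above 0.03 m).
It fails at once if the glue is disturbed (moved over 30 mm) (distance of glue from where it was at the start of the episode above 0.03 m).
It fails at once if the arch is disturbed (moved over 30 mm) (distance of arch from where it was at the start of the episode above 0.03 m).
It also fails if it takes over 67 s, if anything falls off the work surface, if the arm or the gripper's body presses on something with over 40 N, if the wrist force passes 120 N, or if a joint passes its speed limit or range.

### The arm

A 7-joint arm with a two-finger parallel gripper is mounted at the origin on the work surface. World frame = base frame: x ahead of the robot, y to its left, z up, the work surface at z = 0. Lengths are in m, angles in rad, forces in N, time in s.
With the tool pointing down it reaches from about 0.4 to 0.85 m from the base axis. Payload 4.5 kg.
Tool frame: the origin (TCP) lies between the finger pads, 19 mm behind the fingertips; this is the grasp point; z points along the fingers, x is the direction in which the jaws open and shut, and the axes are right-handed (so a half turn about z gives the same grasp; the last joint's range is limited). The gripper opens to 88 mm and grips with 3 to 60 N. Pads are 18 mm wide; open, the fingers measure 123 mm over their backs; the gripper's body (75 mm by 187 mm) begins 45 mm behind the grasp point.
Start: joints at [1.199, 0.689, -0.195, 1.565, 0.157, 0.902, -0.215], TCP at [0.247, -0.574, 0.257] pointing down, gripper open.
Joint ranges: [-3.01, 3.01], [-0.46, 2.08], [-1.47, 1.51], [0.13, 2.56], [-1, 4.14], [0.04, 2.09], [-2.66, 2.66]. Speed limits (rad/s): [2.57, 2.57, 3.14, 3.14, 3.14, 3.14, 3.14].

### API

Orientations are given as a unit quaternion [x, y, z, w].
In Python, from plant import r gives the robot as it stands.
- The arm moves only by the shell command python3 -m pendant 'ROWS' [FORCE]. ROWS is JSON, a list of rows, each a list of 3 entries, a list of its own where there are three numbers: the turn, a rotation vector about the tool's x, y, z in rad, then the shift along the tool's x, y, z in m, then the opening, from 0 (shut) to 1 (fully open). In form: [[[wx, wy, wz], [tx, ty, tz], claw], ...]. A call has 1 to 10 rows; each row is the pose to reach, as a shift and turn from the pose commanded when the call began, along the tool's axes at that moment; what a row does not reach only later rows make up. A row lasts 1/10 s, in which the tool goes at most 50 mm and 8.59 degrees, less where a joint would pass 70% of its speed; a pose out of reach is approached as far as the arm can. A call with a gripper value outside its range is refused whole. The fingers move at their own pace and stop on an object; FORCE is the grip in N (left out, the last holds). Time passes only in rows, so rows that repeat a pose let the fingers close. It gives the time, the measured TCP pose, the force and the opening at its end, in the units of the state.
- r.get_state(): the state, without advancing time (a new reading comes with each control period).
- r.snapshot(name): name is "scene" or "top"; returns a dict with "image" (420x560x3 uint8, red, green, blue), "mtx" (3x3 intrinsics, pixels), "R" (3x3) and "t" (3): a world point X has camera coordinates R X + t. Camera axes: x right, y down, z forward; pixel columns grow to the right and rows downward; lengths in m; the calibration is good to about 2 mm. A picture is of the moment at which its call begins. There is no depth.
- r.finish_job(): hands the job in, once; it reports no verdict.
The state is a dict: "clock": time; "q": joint angles; "qd": joint speeds; "joint_torque": joint torques, N m; "tool_pos": TCP position; "eef_rot": TCP orientation; "contact_force": force on the tool from outside, world axes, zero at the start; "moment": the same for the moment, N m; "opening": opening from 0.0 (shut) to 1.0 (fully open).
Only numpy, scipy, OpenCV 4.12 (cv2) and the standard library are available. Lean on these libraries where they do the work, as an engineer would, in place of code of your own. Each camera call takes 0.05 s, during which the arm holds its last target. There are 200 camera calls.

## Working session

There is one attempt and no reset: what is moved stays moved. The work goes in short steps, Python scripts to look and compute and a shell command to move; the robot and the scene stay as the last step left them, time stands still between calls to the robot, and variables do not carry over. Pictures are saved under pics/ and viewed, about 8 in all and at most 12, crops included, and the job is handed in when it is done.

```bash
mkdir -p pics; ls; python3 - <<'E'
from plant import r
import cv2,numpy as np,pickle
s=r.get_state();print(s)
for n in("scene","top"):
    d=r.snapshot(n);pickle.dump(d,open(f"pics/{n}0.pkl","wb"))
    cv2.imwrite(f"pics/{n}0.png",d["image"][:,:,::-1]);print(n,d["mtx"],d["R"],d["t"])
E
```

```text
pics
{'clock': 0.0, 'q': array([ 1.1987877 ,  0.68997348, -0.19451413,  1.56629728,  0.15730826,
        0.90248082, -0.21509244]), 'qd': array([ 0.00314677, -0.00073535, -0.001031  ,  0.00066349, -0.00114362,
       -0.00039225,  0.00038779]), 'joint_torque': array([ 2.65002818e-04, -5.27549100e+01, -1.26667354e+00, -1.53425092e+01,
       -5.26529015e-02,  6.62080856e-03,  1.91033205e-04]), 'tool_pos': array([ 0.24645834, -0.57373523,  0.25662901]), 'eef_rot': array([ 8.35118187e-01, -5.50069843e-01, -7.71830500e-04, -4.29819155e-04]), 'contact_force': array([ 0.51016458, -0.57470021, -0.51326265]), 'moment': array([-0.00959347, -0.00274397,  0.02819849]), 'opening': 1.0011750315206298}
scene [[545.22251495   0.         280.77988741]
 [  0.         545.22251495 214.92715032]
 [  0.           0.           1.        ]] [[ 0.49218825  0.87018645 -0.02294031]
 [ 0.47631872 -0.29128274 -0.82962332]
 [-0.72860909  0.39740395 -0.55785204]] [-0.19356659 -0.22357542  1.97802146]
top [[437.00759985   0.         272.04982375]
 [  0.         437.00759985 212.69628041]
 [  0.           0.           1.        ]] [[ 0.02141405 -0.99976758 -0.00249322]
 [-0.99345043 -0.02099864 -0.11231788]
 [ 0.11223942  0.00488207 -0.9936692 ]] [-0.07914899  0.5237873   1.01999194]
```

View pics/top0.png

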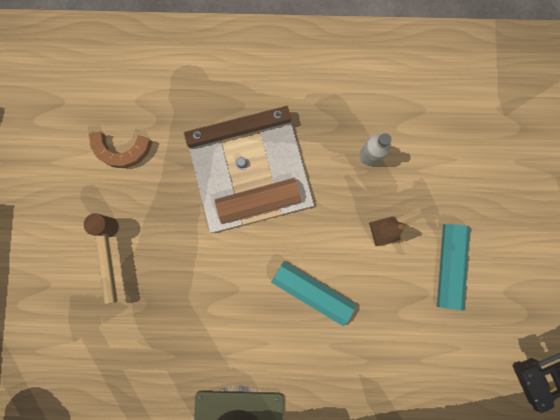

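View pics/scene0.png

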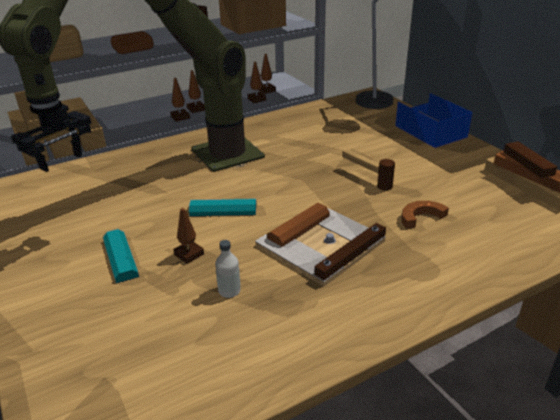

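The top view shows the jig at about (250,170), the brown rail on it at (258,201) and the dog at (241,162). The mallet's head is at (100,225), with its handle running to (110,300). The two turquoise bars at (314,292) and (454,267) are look-alikes. The only brown bar on the strips is the one at (258,201), so that is the rail.

```bash
cat > h.py <<'E'
import numpy as np,cv2,pickle
def ray(d,u,v,z):
    K,R,t=d["mtx"],d["R"],np.ravel(d["t"]);c=-R.T@t
    w=R.T@np.linalg.inv(K)@np.array([u,v,1.]);return c+w*(z-c[2])/w[2]
def proj(d,X):
    p=d["mtx"]@(d["R"]@np.array(X)+np.ravel(d["t"]));return p[:2]/p[2]
E
python3 - <<'E'
from h import *
d=pickle.load(open("pics/top0.pkl","rb"));im=d["image"][:,:,::-1].copy()
hsv=cv2.cvtColor(im,cv2.COLOR_BGR2HSV)
for p in [(258,201),(238,127),(200,170),(290,160),(241,162),(97,222),(103,260),(108,295),(60,260)]: print(p,hsv[p[1],p[0]])
a=cv2.resize(im[95:245,75:325],None,fx=3.2,fy=3.2,interpolation=cv2.INTER_CUBIC)
cv2.imwrite("pics/crop1.png",a)
E
```

```text
(258, 201) [ 13 125 147]
(238, 127) [ 13 110  93]
(200, 170) [ 16  24 177]
(290, 160) [ 18  23 196]
(241, 162) [150   2 161]
(97, 222) [ 13 126 109]
(103, 260) [ 18 100 201]
(108, 295) [ 18 100 184]
(60, 260) [ 18 100 186]
```

View pics/crop1.png

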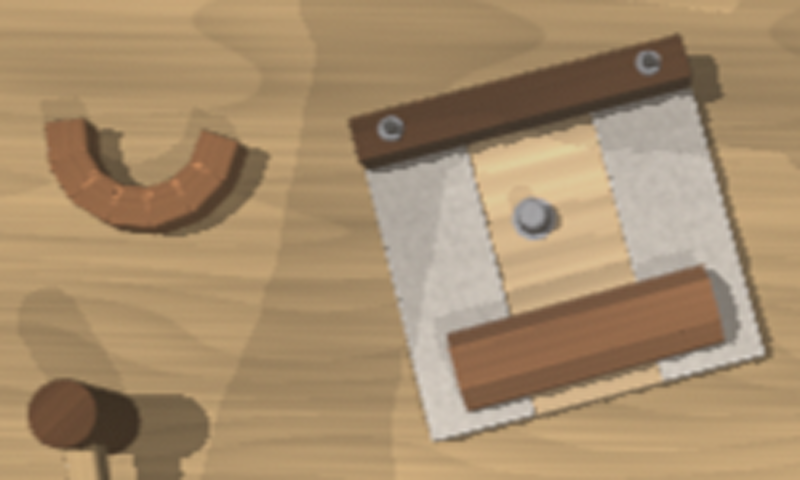

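```bash
python3 - <<'E'
from h import *
np.set_printoptions(precision=4,suppress=True)
d=pickle.load(open("pics/top0.pkl","rb"))
s=pickle.load(open("pics/scene0.pkl","rb"))
c=lambda x,y,z:ray(d,x/3.2+75-.35,y/3.2+95-.35,z)
nl=c(433,440,.018);nr=c(768,354,.018);bl=c(350,119,.048);br=c(680,35,.048)
print("near",nl,nr,"len",np.linalg.norm(nl-nr),"fence",bl,br,np.linalg.norm(bl-br))
e=(nl-nr);yaw1=np.arctan2(-e[0],e[1]);e=(bl-br);yaw2=np.arctan2(-e[0],e[1]);print("yaw",yaw1,yaw2, "depth",np.linalg.norm((nl+nr-bl-br)[:2]/2))
dog=c(533,213,.034);print("dog",dog)
cen=(nl+nr+bl+br)/4
yaw=(yaw1+yaw2)/2;x=np.array([np.cos(yaw),np.sin(yaw)]);y=np.array([-x[1],x[0]])
print("jig c",cen,"dog in jig",(dog-cen)[:2]@x,(dog-cen)[:2]@y)
for p in [(447,335,.034),(470,411,.034),(705,266,.034),(724,342,.034)]:
    q=c(*p);print("rail",q,(q-cen)[:2]@x,(q-cen)[:2]@y)
h=c(62,412,.09);print("head",h, "edges",c(28,412,.09),c(97,412,.09))
# handle: mask edges by colour gradient in rows
hd=ray(d,109,302,.068);print("handle end",hd,np.linalg.norm((hd-h)[:2]),"mallet yaw",np.arctan2(*(h-hd)[[1,0]]))
print("scene proj head top",proj(s,[h[0],h[1],.09]),"dog",proj(s,dog),"arch in top", c(145,170,.03), "glue",ray(d,383,140,.15),"tree",ray(d,386,232,.0))
im=d["image"][:,:,::-1]
cv2.imwrite("pics/crop2.png",cv2.resize(im[205:315,70:150],None,fx=5,fy=5,interpolation=cv2.INTER_CUBIC))
E
```

```text
near [0.4762 0.081  0.018 ] [ 0.547  -0.1711  0.018 ] len 0.2619089052453836 fence [0.7148 0.1482 0.048 ] [ 0.7854 -0.0991  0.048 ] 0.2571952284044423
yaw 0.27377283238937306 0.2779375777936096 depth 0.2484942970208371
dog [0.6488 0.0094 0.034 ]
jig c [ 0.6309 -0.0102  0.033 ] dog in jig 0.022601775281941704 0.014002743778783574
rail [0.5542 0.0712 0.034 ] -0.051626828281918745 0.09919721205050219
rail [0.4974 0.0519 0.034 ] -0.11152452440451328 0.09617942486277493
rail [ 0.6108 -0.1215  0.034 ] -0.04963185580828749 -0.101540162994902
rail [ 0.5532 -0.1366  0.034 ] -0.10909395815328429 -0.10042924197665773
head [0.4857 0.3331 0.09  ] edges [0.4852 0.3571 0.09  ] [0.4862 0.3083 0.09  ]
handle end [0.3099 0.2963 0.068 ] 0.1795853475458362 mallet yaw 0.20638298638370586
scene proj head top [387.265  162.5522] dog [329.5018 234.8731] arch in top [0.677  0.3069 0.03  ] glue [ 0.675  -0.3051  0.15  ] tree [ 0.4869 -0.3486  0.    ]
```

View pics/crop2.png

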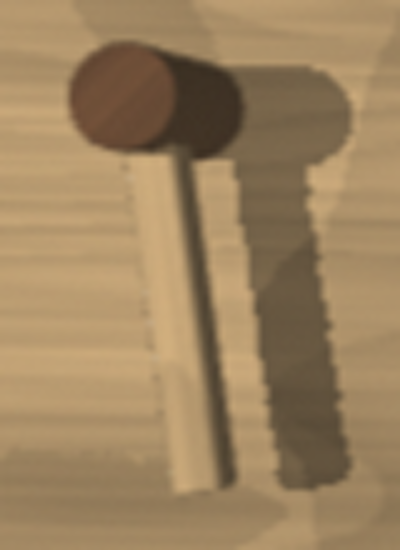

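The enlarged crop confirms the mallet: dark head top at crop (123,97), light handle from (153,155) to (195,490). The measured sizes agree with those given: jig edge 262 and 257 mm, depth 248 mm, rail 60×200 mm, handle end 180 mm from the head axis.

```bash
cat >> h.py <<'E'
from scipy.spatial.transform import Rotation as Ro
np.set_printoptions(precision=4,suppress=True)
def down(jaw,tilt=0):
    """tool down with jaw axis at world yaw `jaw`; tilt about the jaw axis"""
    x=np.array([np.cos(jaw),np.sin(jaw),0]);z=np.array([0,0,-1.]);
    return Ro.from_matrix(np.c_[x,np.cross(z,x),z])*Ro.from_rotvec([tilt,0,0])
def go(p,R=None):
    from plant import r
    s=r.get_state();C=Ro.from_quat(s["eef_rot"]);R=R or C
    print("turn",(C.inv()*R).as_rotvec(),"shift",C.inv().apply(np.array(p)-s["tool_pos"]))
E
python3 - <<'E'
from h import *
d=pickle.load(open("pics/top0.pkl","rb"))
a=ray(d,153/5+70-.4,155/5+205-.4,.068);b=ray(d,195/5+70-.4,490/5+205-.4,.068);print(a,b,"yaw",np.arctan2(a[1]-b[1],a[0]-b[0]))
h=ray(d,123/5+70-.4,97/5+205-.4,.09);print("head",h)
th=np.arctan2(a[1]-b[1],a[0]-b[0]); u=(a-b)[:2]/np.linalg.norm((a-b)[:2])
th2=np.arctan2(h[1]-b[1],h[0]-b[0]);print("yaw head-end",th2,"len",np.linalg.norm((h-b)[:2]))
th=(th+th2)/2;g=np.r_[h[:2]-.047*np.array([np.cos(th),np.sin(th)]),.16];print("grasp",g,th)
R=down(th-np.pi/2)
go([.42,-.25,.257],R);go([.45,.1,.24],R);go(g,R)
E
```

```text
[0.4596 0.326  0.068 ] [0.3086 0.2971 0.068 ] yaw 0.18946446870299832
head [0.4843 0.3326 0.09  ]
yaw head-end 0.19924175316501508 len 0.17932561253879314
grasp [0.4382 0.3235 0.16  ] 0.1943531109340067
turn [0.0003 0.0016 0.2115] shift [-0.229  -0.2873  0.    ]
turn [0.0003 0.0016 0.2115] shift [-0.5387 -0.453   0.0175]
turn [0.0003 0.0016 0.2115] shift [-0.7485 -0.5304  0.0978]
```

```bash
python3 -m pendant '[[[0,0,0.05],[-0.029,-0.036,0],1],[[0,0,0.1],[-0.058,-0.072,0],1],[[0,0,0.15],[-0.087,-0.108,0],1],[[0,0,0.21],[-0.116,-0.144,0],1],[[0,0,0.21],[-0.145,-0.18,0],1],[[0,0,0.21],[-0.174,-0.216,0],1],[[0,0,0.21],[-0.203,-0.252,0],1],[[0,0,0.21],[-0.229,-0.287,0],1],[[0,0,0.21],[-0.27,-0.31,0],1],[[0,0,0.21],[-0.31,-0.33,0],1]]' 60; python3 - <<'E'
from h import *
R=down(.194-np.pi/2)
go([.45,.1,.24],R);go([.438,.3235,.16],R)
E
```

```text
clock: 1.1
tool_pos: [0.4282, -0.157, 0.2572]
eef_rot: [0.773, -0.634, 0.0, -0.0]
contact_force: [0.6, 1.0, -1.4]
opening: 0.996
turn [-0.0005  0.0003  0.0026] shift [-0.2478 -0.0716  0.0173]
turn [-0.0005  0.0003  0.0026] shift [-0.4693 -0.1035  0.0974]
```

```bash
python3 -m pendant '[[[0,0,0],[-0.045,-0.013,0.0],1],[[0,0,0],[-0.09,-0.026,0.005],1],[[0,0,0],[-0.135,-0.039,0.01],1],[[0,0,0],[-0.18,-0.052,0.012],1],[[0,0,0],[-0.228,-0.066,0.015],1],[[0,0,0],[-0.275,-0.075,0.015],1],[[0,0,0],[-0.32,-0.082,0.02],1],[[0,0,0],[-0.365,-0.088,0.03],1],[[0,0,0],[-0.41,-0.094,0.05],1],[[0,0,0],[-0.455,-0.1,0.06],1]]'; python3 -m pendant '[[[0,0,0],[-0.007,-0.001,0.02],1],[[0,0,0],[-0.007,-0.001,0.02],1]]'; python3 - <<'E'
from h import *
from plant import r
go([.438,.3235,.06],down(.194-np.pi/2))
d=r.snapshot("top");cv2.imwrite("pics/top1.png",cv2.resize(d["image"][150:350,30:230,::-1],None,fx=3,fy=3))
E
```

```text
clock: 2.1
tool_pos: [0.4361, 0.308, 0.196]
eef_rot: [0.773, -0.634, -0.0, 0.001]
contact_force: [0.3, -1.1, -0.6]
opening: 1.002
clock: 2.3
tool_pos: [0.4345, 0.3151, 0.1751]
eef_rot: [0.774, -0.633, -0.001, 0.002]
contact_force: [-1.0, -0.4, -0.2]
opening: 1.004
turn [ 0.0043 -0.0012  0.0062] shift [-0.0077 -0.0055  0.1151]
```

View pics/top1.png

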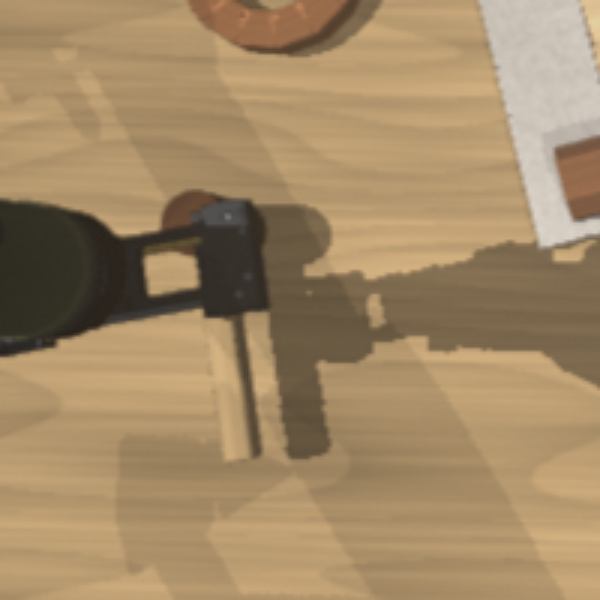

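The gripper hangs over the handle, just behind the head (head at crop (190,210), handle running to (240,455)). Next I descend, grip and lift.

```bash
python3 -m pendant '[[[0,0,0.006],[-0.004,-0.003,0.04],1],[[0,0,0.006],[-0.007,-0.005,0.08],1],[[0,0,0.006],[-0.007,-0.005,0.108],1],[[0,0,0.006],[-0.007,-0.005,0.115],1],[[0,0,0.006],[-0.007,-0.005,0.115],1],[[0,0,0.006],[-0.007,-0.005,0.115],0.2],[[0,0,0.006],[-0.007,-0.005,0.115],0],[[0,0,0.006],[-0.007,-0.005,0.115],0],[[0,0,0.006],[-0.007,-0.005,0.115],0],[[0,0,0.006],[-0.007,-0.005,0.115],0]]' 60;  python3 -m pendant '[[[0,0,0],[0,0,0],0],[[0,0,0],[0,0,0],0],[[0,0,0],[0,0,0],0]]'
```

```text
clock: 3.35
tool_pos: [0.4405, 0.3216, 0.0628]
eef_rot: [0.771, -0.637, 0.0, -0.0]
contact_force: [0.1, -0.0, 0.3]
opening: 0.572
clock: 3.65
tool_pos: [0.4401, 0.3218, 0.0624]
eef_rot: [0.771, -0.637, -0.0, -0.0]
contact_force: [-0.8, 0.7, 0.1]
opening: 0.297
```

```bash
python3 -m pendant '[[[0,0,0],[0,0,0],0],[[0,0,0],[0,0,0],0],[[0,0,0],[0,0,0],0],[[0,0,0],[0,0,-0.02],0],[[0,0,0],[0,0,-0.05],0],[[0,0,0],[0,0,-0.08],0],[[0,0,0],[0,0,-0.1],0],[[0,0,0],[0,0,-0.1],0],[[0,0,0],[0,0,-0.1],0]]'; python3 - <<'E'
from h import *
from plant import r
print(r.get_state()["moment"])
d=r.snapshot("scene");pickle.dump(d,open("pics/s2.pkl","wb"));cv2.imwrite("pics/s2.png",cv2.resize(d["image"][50:300,250:500,::-1],None,fx=2.4,fy=2.4,interpolation=cv2.INTER_CUBIC))
# target: tcp 47mm behind dog with mallet yaw 0.276; 
dog=np.array([.6488,.0094]);y=.276
p=dog-.047*np.array([np.cos(y),np.sin(y)]);print(p)
go([*p,.155],down(y-np.pi/2))
E
```

```text
clock: 4.55
tool_pos: [0.44, 0.321, 0.1618]
eef_rot: [0.771, -0.637, 0.0, 0.0]
contact_force: [-0.1, -0.1, -3.8]
opening: 0.265
[ 0.0584  0.1242 -0.0104]
[ 0.6036 -0.0034]
turn [ 0.0021 -0.0013 -0.0863] shift [ 0.3493 -0.1     0.0064]
```

View pics/s2.png

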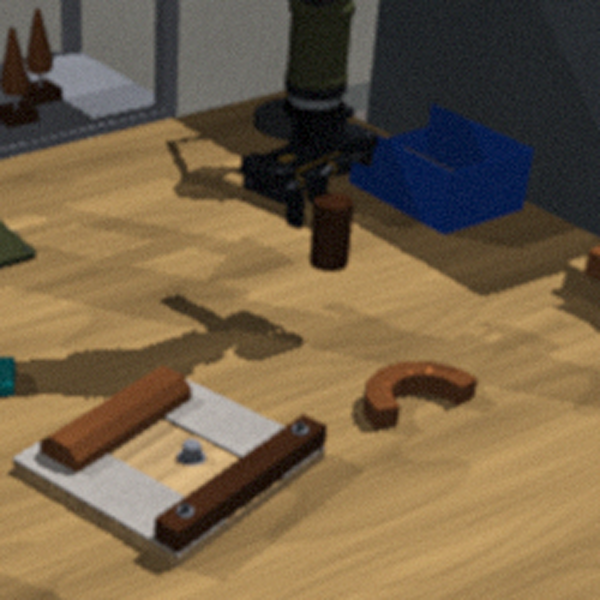

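The mallet hangs upright in the grip, with its head top at crop (333,202). The dog, at crop (190,446), agrees with the first fix. Next I carry the mallet over the dog.

```bash
python3 -m pendant '[[[0,0,-0.01],[0.03,-0.009,0],0],[[0,0,-0.02],[0.07,-0.02,0],0],[[0,0,-0.03],[0.11,-0.032,0],0],[[0,0,-0.05],[0.15,-0.043,0],0],[[0,0,-0.06],[0.19,-0.054,0],0],[[0,0,-0.07],[0.23,-0.066,0],0],[[0,0,-0.08],[0.27,-0.077,0],0],[[0,0,-0.086],[0.31,-0.089,0],0],[[0,0,-0.086],[0.34,-0.098,0],0],[[0,0,-0.086],[0.349,-0.1,0],0]]'; python3 -m pendant '[[[0,0,0],[0,0,0],0],[[0,0,0],[0,0,0],0],[[0,0,0],[0,0,0],0]]';python3 - <<'E'
from h import *
from plant import r
s2=pickle.load(open("pics/s2.pkl","rb"))
print("head after lift",ray(s2,333/2.4+250-.3,202/2.4+50-.3,.1894))
s=r.get_state();print(s["tool_pos"])
for n,(a,b,c,e) in dict(scene=(90,280,250,440),top=(60,250,150,340)).items():
    d=r.snapshot(n);pickle.dump(d,open(f"pics/{n}3.pkl","wb"))
    globals()[n]=cv2.resize(d["image"][a:b,c:e,::-1],(400,400),interpolation=cv2.INTER_CUBIC)
cv2.imwrite("pics/b3.png",np.hstack([scene,top]))
E
```

```text
clock: 5.6
tool_pos: [0.6047, -0.0083, 0.1603]
eef_rot: [0.796, -0.606, 0.0, 0.002]
contact_force: [-1.6, -0.6, -3.8]
opening: 0.268
clock: 5.9
tool_pos: [0.6033, 0.0003, 0.1619]
eef_rot: [0.799, -0.602, -0.001, -0.0]
contact_force: [-0.3, 0.3, -2.9]
opening: 0.266
head after lift [0.4848 0.3275 0.1894]
[0.6033 0.0003 0.1619]
```

View pics/b3.png

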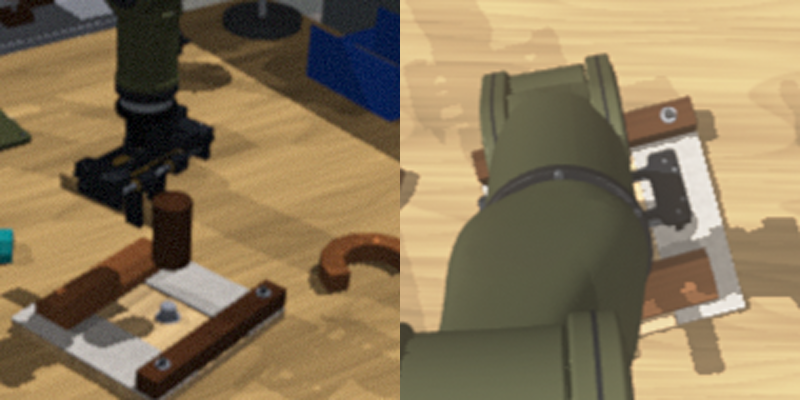

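```bash
python3 - <<'E'
from h import *
s=pickle.load(open("pics/scene3.pkl","rb"))
h=ray(s,172*.475+250-.25,202*.475+90-.25,.1895);dg=ray(s,168*.475+250-.25,306*.475+90-.25,.034)
print("head",h,"dog by scene",dg,proj(s,[.6488,.0094,.034]))
y=.276;print("kin head",np.array([.6033,.0003])+.0452*np.array([np.cos(y),np.sin(y)]))
E
```

```text
head [0.648  0.0109 0.1895] dog by scene [0.6497 0.0089 0.034 ] [329.5055 234.8744]
kin head [0.6468 0.0126]
```

Both head and dog agree to about 2 mm. Lowering the mallet and pressing the dog home.

```bash
python3 -m pendant '[[[0,0,0],[0.002,-0.001,0.02],0],[[0,0,0],[0.002,-0.001,0.045],0],[[0,0,0],[0.002,-0.001,0.058],0],[[0,0,0],[0.002,-0.001,0.064],0],[[0,0,0],[0.002,-0.001,0.069],0],[[0,0,0],[0.002,-0.001,0.074],0],[[0,0,0],[0.002,-0.001,0.079],0],[[0,0,0],[0.002,-0.001,0.084],0],[[0,0,0],[0.002,-0.001,0.085],0],[[0,0,0],[0.002,-0.001,0.085],0]]'; python3 -m pendant '[[[0,0,0],[0,0,0.001],0],[[0,0,0],[0,0,0.002],0],[[0,0,0],[0,0,0.002],0]]'
```

```text
clock: 7.0
tool_pos: [0.6063, -0.0038, 0.0774]
eef_rot: [0.798, -0.603, 0.0, -0.0]
contact_force: [-0.8, 0.4, -3.1]
opening: 0.268
clock: 7.3
tool_pos: [0.6061, -0.0041, 0.0766]
eef_rot: [0.798, -0.603, 0.0, -0.0]
contact_force: [-4.4, 0.6, 8.7]
opening: 0.268
```

```bash
python3 -m pendant '[[[0,0,0],[0,0,0.001],0],[[0,0,0],[0,0,0.002],0],[[0,0,0],[0,0,0.002],0],[[0,0,0],[0,0,0.002],0]]';python3 -m pendant '[[[0,0,0],[0,0,-0.03],0],[[0,0,0],[0,0,-0.07],0],[[0,0,0],[0,0,-0.09],0],[[0,0,0],[-0.03,0.01,-0.09],0],[[0,0,0],[-0.075,0.02,-0.09],0],[[0,0,0],[-0.12,0.03,-0.09],0],[[0,0,0],[-0.165,0.04,-0.09],0]]'; python3 - <<'E'
from h import *
from plant import r
d=r.snapshot("scene");cv2.imwrite("pics/s4.png",cv2.resize(d["image"][190:280,250:400,::-1],None,fx=4,fy=4,interpolation=cv2.INTER_CUBIC))
go([.440,.321,.155],down(.194-np.pi/2))
E
```

```text
clock: 7.7
tool_pos: [0.6056, -0.0039, 0.076]
eef_rot: [0.798, -0.603, 0.0, -0.0]
contact_force: [-8.5, 0.8, 19.7]
opening: 0.27
clock: 8.4
tool_pos: [0.5223, 0.1448, 0.1635]
eef_rot: [0.797, -0.604, 0.001, -0.001]
contact_force: [0.6, 0.8, -3.6]
opening: 0.268
turn [0.0014 0.0083 0.094 ] shift [-0.1804  0.0269  0.0099]
```

View pics/s4.png

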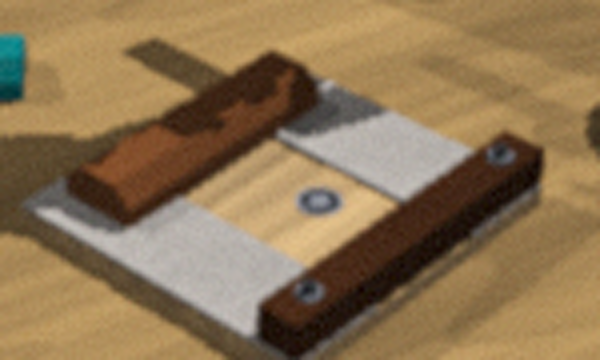

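The dog at crop (320,200) is now flush in its ring. I take the mallet back to its old spot, which is clear of the jig and the arch.

```bash
python3 -m pendant '[[[0,0,0],[-0.03,0.004,0],0],[[0,0,0],[-0.07,0.011,0],0],[[0,0,0],[-0.11,0.017,0],0],[[0,0,0],[-0.15,0.023,0],0],[[0,0,0],[-0.18,0.027,0.01],0],[[0,0,0],[-0.18,0.027,0.04],0],[[0,0,0],[-0.18,0.027,0.07],0],[[0,0,0],[-0.18,0.027,0.085],0],[[0,0,0],[-0.18,0.027,0.09],0],[[0,0,0],[-0.18,0.027,0.09],0]]'
```

```text
clock: 9.45
tool_pos: [0.4479, 0.3095, 0.0729]
eef_rot: [0.797, -0.603, 0.0, 0.0]
contact_force: [0.4, 0.5, -3.0]
opening: 0.27
```

```bash
python3 -m pendant '[[[0,0,0],[0,0,0.005],0],[[0,0,0],[0,0,0.008],0],[[0,0,0],[0,0,0.01],0],[[0,0,0],[0,0,0.011],0],[[0,0,0],[0,0,0.011],0]]'
```

```text
clock: 9.95
tool_pos: [0.4475, 0.3097, 0.0625]
eef_rot: [0.798, -0.603, 0.0, -0.0]
contact_force: [0.3, -0.4, -3.3]
opening: 0.267
```

```bash
python3 -m pendant '[[[0,0,0],[0,0,0.001],0],[[0,0,0],[0,0,0.002],0],[[0,0,0],[0,0,0.002],0]]'
```

```text
clock: 10.25
tool_pos: [0.4472, 0.3098, 0.0619]
eef_rot: [0.798, -0.603, 0.0, -0.0]
contact_force: [-3.5, -1.5, 11.3]
opening: 0.269
```

```bash
python3 -m pendant '[[[0,0,0],[0,0,-0.001],0],[[0,0,0],[0,0,-0.001],1],[[0,0,0],[0,0,-0.001],1],[[0,0,0],[0,0,-0.001],1],[[0,0,0],[0,0,-0.001],1],[[0,0,0],[0,0,-0.001],1],[[0,0,0],[0,0,-0.001],1],[[0,0,0],[0,0,-0.001],1]]'; python3 -m pendant '[[[0,0,0],[0,0,0],1],[[0,0,0],[0,0,0],1],[[0,0,0],[0,0,-0.02],1],[[0,0,0],[0,0,-0.05],1],[[0,0,0],[0,0,-0.09],1],[[0,0,0],[0,0,-0.13],1],[[0,0,0],[0,0,-0.16],1]]'; python3 - <<'E'
from h import *
# approach: behind the rail, tool tilted 45 deg, jaws along rail y
y=.276;X=np.array([np.cos(y),np.sin(y),0]);Y=np.array([-X[1],X[0],0])
for t in(.785,-.785): print(t,down(y-np.pi/2,t).apply([0,0,1]),X)
jig=np.array([.6309,-.0102,0])
# chamfer mid of rail at jig x -.08-.023, z .018+.023; tips
c=jig+X*(-.1035)+np.array([0,0,.041]);dr=(X-[0,0,1])/2**.5
tcp=c-dr*.019;print("contact",c,"tcp at contact",tcp,"standoff 60",tcp-dr*.06)
t=.785 if down(y-np.pi/2,.785).apply([0,0,1])@X>0 else -.785
go(tcp-dr*.06+[0,0,.03],down(y-np.pi/2,t));go(tcp-dr*.06,down(y-np.pi/2,t))
E
```

```text
clock: 11.05
tool_pos: [0.4474, 0.3097, 0.0613]
eef_rot: [0.798, -0.603, 0.0, 0.0]
contact_force: [-0.0, 0.6, 0.8]
opening: 0.878
clock: 11.75
tool_pos: [0.4478, 0.3099, 0.2238]
eef_rot: [0.798, -0.603, 0.0, -0.001]
contact_force: [-0.0, -0.3, -0.3]
opening: 0.999
0.785 [ 0.6801  0.1926 -0.7074] [0.9622 0.2725 0.    ]
-0.785 [-0.6801 -0.1926 -0.7074] [0.9622 0.2725 0.    ]
contact [ 0.5313 -0.0384  0.041 ] tcp at contact [ 0.5184 -0.0421  0.0544] standoff 60 [ 0.4776 -0.0536  0.0969]
turn [ 0.7831  0.0006 -0.0006] shift [0.358  0.0705 0.0965]
turn [ 0.7831  0.0006 -0.0006] shift [0.358  0.0705 0.1265]
```

```bash
python3 -m pendant '[[[0,0,0],[0.04,0.008,0],1],[[0.1,0,0],[0.08,0.016,0],1],[[0.2,0,0],[0.12,0.024,0],1],[[0.3,0,0],[0.16,0.032,0.01],1],[[0.4,0,0],[0.2,0.04,0.02],1],[[0.5,0,0],[0.24,0.047,0.04],1],[[0.6,0,0],[0.28,0.055,0.05],1],[[0.7,0,0],[0.32,0.063,0.07],1],[[0.783,0,0],[0.35,0.069,0.09],1],[[0.783,0,0],[0.358,0.0705,0.0965],1]]'; python3 -m pendant '[[[0,0,0],[0,0,0],1],[[0,0,0],[0,0,0],1]]'; python3 - <<'E'
from h import *
from plant import r
print(r.get_state()["q"])
y=.276
go([.4776,-.0536,.0969],down(y-np.pi/2,.785))
go([.5184,-.0421,.0544],down(y-np.pi/2,.785))
a=r.snapshot("scene")["image"][70:290,230:460,::-1];b=r.snapshot("top")["image"][100:320,60:320,::-1]
cv2.imwrite("pics/b5.png",np.hstack([cv2.resize(a,(400,382)),cv2.resize(b,(400,382))]))
E
```

```text
clock: 12.75
tool_pos: [0.5307, 0.0032, 0.2826]
eef_rot: [0.777, -0.576, 0.133, -0.217]
contact_force: [-0.2, -1.0, 0.6]
opening: 0.998
clock: 12.95
tool_pos: [0.5298, 0.0022, 0.2814]
eef_rot: [0.776, -0.578, 0.132, -0.216]
contact_force: [-1.0, 0.4, 0.7]
opening: 1.001
[ 0.3531  0.462  -0.4844  2.229   1.3461  0.0432 -2.6516]
turn [ 0.2759  0.0513 -0.0069] shift [0.0461 0.1471 0.127 ]
turn [ 0.2759  0.0513 -0.0069] shift [0.0491 0.1308 0.1846]
```

View pics/b5.png

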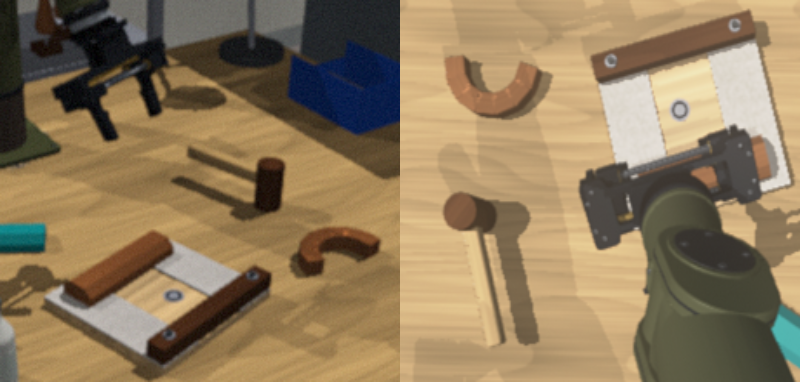

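The mallet stands free on the bench at right-panel (470,210). The 45° tilt drove joints 6 and 7 to their limits (0.043 and -2.652 rad). I'll keep the tool upright instead and push diagonally with the fingertips' front lower edge on the chamfer.

```bash
cat > t.py <<'E'
from h import *
y=.276;X=np.array([np.cos(y),np.sin(y),0]);jig=np.array([.6309,-.0102,0])
def T(jx,z,tilt=0): go(jig+X*jx+np.array([0,0,z]),down(y-np.pi/2,tilt))
E
python3 -c "
from t import *
T(-.15,.2)"
python3 -m pendant '[[[-0.12,0,0],[0,0,0],1],[[-0.25,0,0],[0,0,0],1],[[-0.38,0,0],[0,0,0],1],[[-0.5,0,0],[0,0,0],1],[[-0.5,0,0],[0,0,0],1]]'
python3 -c "
from t import *
from plant import r
print(r.get_state()['q'])
T(-.15,.2);T(-.15,.12);T(-.15,.12,.25)"
```

```text
turn [-0.5089  0.0524  0.0208] shift [0.045  0.0898 0.0408]
clock: 13.55
tool_pos: [0.5292, 0.0085, 0.2823]
eef_rot: [0.809, -0.588, -0.018, -0.016]
contact_force: [0.2, 0.2, -0.4]
opening: 0.996
[ 0.4864  0.6874 -0.9722  1.793   0.6117  1.0017 -1.9759]
turn [-0.0038  0.0471  0.0377] shift [0.0473 0.0593 0.0798]
turn [-0.0038  0.0471  0.0377] shift [0.0511 0.0597 0.1598]
turn [0.2462 0.0516 0.0316] shift [0.0511 0.0597 0.1598]
```

```bash
python3 -m pendant '[[[0.06,0.012,0.01],[0.013,0.015,0.04],1],[[0.12,0.025,0.015],[0.026,0.03,0.08],1],[[0.18,0.037,0.02],[0.039,0.045,0.12],1],[[0.24,0.05,0.03],[0.05,0.058,0.15],1],[[0.3,0.05,0.03],[0.051,0.06,0.16],1],[[0.3,0.05,0.03],[0.051,0.06,0.16],1],[[0.3,0.05,0.03],[0.051,0.06,0.16],1]]'
python3 -c "
from t import *
from plant import r
print(r.get_state()['q'])
T(-.145,.0565,.3);T(-.117,.0565,.3);T(.046,.0565,.3)"
```

```text
clock: 14.25
tool_pos: [0.4861, -0.0515, 0.0988]
eef_rot: [0.816, -0.571, 0.041, -0.081]
contact_force: [-1.1, 1.2, -2.4]
opening: 0.998
[ 0.6004  0.9441 -0.903   2.204   1.5232  0.6008 -2.6533]
turn [0.1216 0.043  0.0687] shift [0.0012 0.002  0.0426]
turn [0.1216 0.043  0.0687] shift [ 0.0034 -0.0254  0.0476]
turn [0.1216 0.043  0.0687] shift [ 0.0159 -0.1854  0.0762]
```

Joint 7 is at its limit again. A half turn about the tool's z gives the same push with more range, so I raise the tool and turn it.

```bash
python3 -m pendant '[[[0,0,0],[0,0.03,-0.04],1],[[0,0,0],[0,0.03,-0.08],1],[[-0.1,0,0],[0,0.03,-0.11],1],[[-0.18,0,0.1],[0,0.03,-0.11],1],[[-0.18,0,0.2],[0,0.03,-0.11],1],[[-0.18,0,0.2],[0,0.03,-0.11],1]]'
python3 -c "
from t import *
from plant import r
print(r.get_state()['q'],Ro.from_quat(r.get_state()['eef_rot']).as_matrix())"
```

```text
clock: 14.85
tool_pos: [0.4421, -0.0706, 0.2029]
eef_rot: [0.758, -0.652, -0.019, -0.014]
contact_force: [-0.0, 0.6, -0.3]
opening: 1.001
[ 0.681   0.7363 -0.9876  2.1018  0.8387  0.7757 -2.2554] [[ 0.1501 -0.9886 -0.0106]
 [-0.9875 -0.1504  0.0461]
 [-0.0472  0.0035 -0.9989]]
```

```bash
python3 -m pendant '[[[0,0,-0.14],[0,0,0],1],[[0,0,-0.28],[0,0,0],1],[[0,0,-0.42],[0,0,0],1],[[0,0,-0.56],[0,0,0],1],[[0,0,-0.7],[0,0,0],1],[[0,0,-0.7],[0,0,0],1]]'
python3 -c "
from t import *
from plant import r
print(r.get_state()['q'])"
```

```text
clock: 15.45
tool_pos: [0.4405, -0.0718, 0.202]
eef_rot: [0.936, -0.351, -0.014, -0.02]
contact_force: [0.2, 0.2, -0.4]
opening: 0.997
[ 0.7605  0.8182 -1.1651  2.1012  0.9395  0.9031 -1.6709]
```

```bash
for i in 1 2; do python3 -m pendant '[[[0,0,-0.14],[0,0,0],1],[[0,0,-0.28],[0,0,0],1],[[0,0,-0.42],[0,0,0],1],[[0,0,-0.56],[0,0,0],1],[[0,0,-0.7],[0,0,0],1],[[0,0,-0.84],[0,0,0],1],[[0,0,-0.98],[0,0,0],1],[[0,0,-1.12],[0,0,0],1],[[0,0,-1.26],[0,0,0],1],[[0,0,-1.285],[0,0,0],1]]'; done
sed -i 's/down(y-np.pi\/2,tilt)/down(y+np.pi\/2,-tilt)/' t.py
python3 -c "
from t import *
from plant import r
print(r.get_state()['q'])
T(-.16,.12,.3);T(-.16,.12,.785)"
```

```text
clock: 16.45
tool_pos: [0.4408, -0.0724, 0.2022]
eef_rot: [0.96, 0.278, 0.001, -0.024]
contact_force: [-0.4, 0.1, 0.2]
opening: 1.0
clock: 17.45
tool_pos: [0.441, -0.0728, 0.2026]
eef_rot: [0.604, 0.797, 0.015, -0.018]
contact_force: [-0.3, 0.0, 0.0]
opening: 0.999
[ 0.8431  0.9876 -1.4501  2.0968  1.0633  1.1624  0.7311]
turn [-0.2984 -0.0468 -0.0087] shift [0.0046 0.0396 0.0829]
turn [-0.7833 -0.0443 -0.0201] shift [0.0046 0.0396 0.0829]
```

```bash
python3 -m pendant '[[[-0.12,0,0],[0,0,0],1],[[-0.24,0,0],[0,0,0],1],[[-0.36,0,0],[0,0.01,0],1],[[-0.48,0,0],[0,0.02,0.01],1],[[-0.6,-0.01,0],[0,0.03,0.02],1],[[-0.7,-0.02,-0.01],[0,0.04,0.04],1],[[-0.783,-0.04,-0.02],[0.005,0.04,0.05],1],[[-0.783,-0.044,-0.02],[0.005,0.04,0.06],1],[[-0.783,-0.044,-0.02],[0.005,0.04,0.06],1],[[-0.783,-0.044,-0.02],[0.005,0.04,0.06],1]]'
python3 -c "
from t import *
from plant import r
print(r.get_state()['q'])
T(-.16,.12,.3);T(-.16,.12,.785)"
```

```text
clock: 18.45
tool_pos: [0.5032, -0.0653, 0.1449]
eef_rot: [0.557, 0.74, 0.305, 0.22]
contact_force: [-0.8, -0.5, -0.1]
opening: 1.0
[ 0.9481  1.3424 -1.4724  2.5593  2.3258  1.2044  0.0034]
turn [ 0.471  -0.0172  0.0015] shift [ 0.0181 -0.0332  0.0027]
turn [-0.014  -0.0169 -0.0026] shift [ 0.0181 -0.0332  0.0027]
```

```bash
python3 -c "
from t import *
from plant import r
T(-.125,.10,.785);T(-.125,.10,.5);T(-.05,.10,.5)
a=r.snapshot('scene')['image'][:300,:460,::-1];b=r.snapshot('top')['image'][60:,60:450,::-1]
cv2.imwrite('pics/b6.png',np.hstack([cv2.resize(a,(400,261)),cv2.resize(b,(390,360))[:261]]) if 0 else np.hstack([cv2.resize(a,(420,360)),cv2.resize(b,(380,360))]))"
```

```text
turn [-0.014  -0.0169 -0.0026] shift [ 0.0175 -0.0221  0.0415]
turn [ 0.271  -0.0172 -0.0002] shift [ 0.0175 -0.0221  0.0415]
turn [ 0.271  -0.0172 -0.0002] shift [0.0167 0.0317 0.0937]
```

View pics/b6.png

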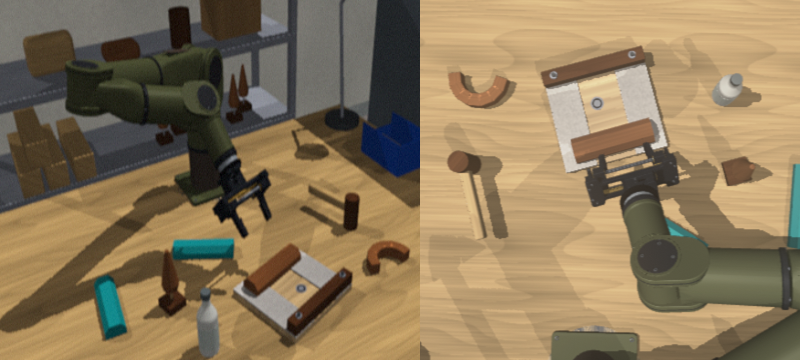

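The 45° pose is reached with the fingers just behind the rail. The elbow is high and clear of the tree and the glue. Moving in at this tilt.

```bash
python3 -m pendant '[[[0,0,0],[0.006,-0.007,0.014],1],[[0,0,0],[0.012,-0.014,0.028],1],[[0,0,0],[0.017,-0.022,0.041],1],[[0,0,0],[0.017,-0.022,0.041],1],[[0,0,0],[0.017,-0.022,0.041],1]]'
python3 -c "
from t import *
from plant import r
s=r.get_state();print(s['q'],(s['tool_pos']-jig)@X)
T(-.125,.058,.785);T(-.117,.0544,.785);T(-.117,.0544,.6)"
```

```text
clock: 19.05
tool_pos: [0.5108, -0.0455, 0.1012]
eef_rot: [0.556, 0.741, 0.305, 0.221]
contact_force: [-0.2, 0.4, 0.3]
opening: 1.004
[ 0.8782  1.4825 -1.4459  2.5598  2.4084  1.3372  0.0194] -0.1251284918351069
turn [-0.0128 -0.0156 -0.    ] shift [ 0.0008 -0.03    0.031 ]
turn [-0.0128 -0.0156 -0.    ] shift [ 0.0006 -0.0268  0.0392]
turn [ 0.1722 -0.0155  0.0014] shift [ 0.0006 -0.0268  0.0392]
```

```bash
python3 -m pendant '[[[0,0,0],[0,-0.01,0.009],1],[[0,0,0],[0,-0.02,0.018],1],[[0,0,0],[0,-0.03,0.027],1],[[0,0,0],[0,-0.032,0.029],1],[[0,0,0],[0,-0.032,0.029],1],[[0,0,0],[0,-0.032,0.029],1]]'
python3 -c "
from t import *
from plant import r
s=r.get_state();print(s['q'],(s['tool_pos']-jig)@X)
T(-.117,.0544,.785);T(.046,.0544,.785)"
```

```text
clock: 19.65
tool_pos: [0.5083, -0.0461, 0.0583]
eef_rot: [0.556, 0.74, 0.305, 0.222]
contact_force: [0.6, 0.2, 0.2]
opening: 0.999
[ 0.8853  1.592  -1.3801  2.5482  2.5152  1.3709  0.0632] -0.1276944491142524
turn [-0.012  -0.015  -0.0002] shift [0.001  0.0049 0.0103]
turn [-0.012  -0.015  -0.0002] shift [-0.0007  0.1216  0.1241]
```

```bash
python3 -m pendant '[[[-0.01,-0.015,0],[0.001,0.005,0.01],1],[[-0.01,-0.015,0],[0.001,0.014,0.019],1],[[-0.01,-0.015,0],[0.001,0.023,0.028],1],[[-0.01,-0.015,0],[0.001,0.032,0.037],1],[[-0.01,-0.015,0],[0.001,0.041,0.046],1],[[-0.01,-0.015,0],[0.001,0.05,0.055],1],[[-0.01,-0.015,0],[0.001,0.059,0.063],1],[[-0.01,-0.015,0],[0,0.068,0.071],1],[[-0.01,-0.015,0],[0,0.077,0.08],1],[[-0.01,-0.015,0],[0,0.077,0.08],1]]'
python3 -c "
from t import *
from plant import r
s=r.get_state();print(s['q'],(s['tool_pos']-jig)@X)
T(.0236,.0544,.785)
a=r.snapshot('scene')['image'][180:290,240:400,::-1];cv2.imwrite('pics/s7.png',cv2.resize(a,None,fx=4,fy=4,interpolation=cv2.INTER_CUBIC))"
```

```text
clock: 20.65
tool_pos: [0.6163, -0.0138, 0.0544]
eef_rot: [0.558, 0.737, 0.304, 0.231]
contact_force: [-0.0, -1.0, 0.2]
opening: 1.003
[ 0.7804  1.571  -1.3851  2.2736  2.475   1.2289  0.1462] -0.015038119953173862
turn [-0.0012  0.0009 -0.0006] shift [-0.0004  0.0274  0.0272]
```

View pics/s7.png

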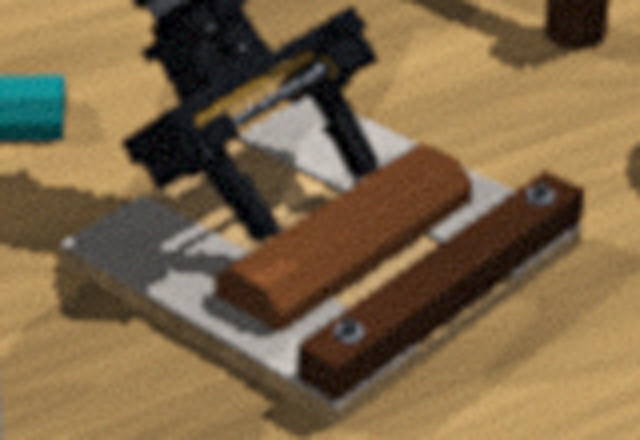

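The rail rides flat and square in front of both fingertips, with about 35 mm to go to the fence.

```bash
python3 -m pendant '[[[0,0,0],[0,0.009,0.009],1],[[0,0,0],[0,0.016,0.016],1],[[0,0,0],[0,0.021,0.021],1],[[0,0,0],[0,0.025,0.025],1],[[0,0,0],[0,0.025,0.025],1],[[0,0,0],[0,0.025,0.025],1]]'
python3 -c "
from t import *
from plant import r
s=r.get_state();f=s['contact_force'];print((s['tool_pos']-jig)@X,f@X,f[2])
T(.0236,.0544,.785)"
```

```text
clock: 21.3
tool_pos: [0.6482, -0.0047, 0.0531]
eef_rot: [0.558, 0.738, 0.304, 0.229]
contact_force: [-0.0, -0.0, -0.2]
opening: 1.002
0.018138844222033587 -0.05156708928904038 -0.22496429747512925
turn [-0.0039 -0.0006 -0.0005] shift [-0.0005  0.0048  0.0029]
```

```bash
python3 -m pendant '[[[0,0,0],[0,0.003,0.002],1],[[0,0,0],[0,0.004,0.003],1],[[0,0,0],[0,0.004,0.004],1],[[0,0,0],[0,0.004,0.004],1],[[0,0,0],[0,0.004,0.004],1]]'
cat > f.py <<'E'
from t import *
from plant import r
s=r.get_state();f=s['contact_force'];print((s['tool_pos']-jig)@X,s['tool_pos'][2],f@X,f[2],np.linalg.norm(f))
T(.0236,.0544,.785)
E
python3 f.py
```

```text
clock: 21.8
tool_pos: [0.6528, -0.0035, 0.0539]
eef_rot: [0.557, 0.738, 0.304, 0.229]
contact_force: [-6.8, -4.8, 6.3]
opening: 1.002
0.022935536325092667 0.05385422167419174 -7.899929292318668 6.335190401033522 10.497899415367973
turn [-0.0036 -0.001   0.0005] shift [-0.0005  0.0009  0.0001]
```

```bash
python3 -m pendant '[[[0,0,0],[0,0,0.0005],1],[[0,0,0],[0,0,0.0005],1],[[0,0,0],[0,0,0.0005],1],[[0,0,0],[0,0,0.0005],1]]'; python3 f.py
```

```text
clock: 22.2
tool_pos: [0.6528, -0.0035, 0.0538]
eef_rot: [0.557, 0.738, 0.304, 0.229]
contact_force: [-10.5, -6.7, 7.7]
opening: 1.002
0.022951915827260173 0.05380995687578799 -11.901335107300937 7.74819708742145 14.650177534784152
turn [-0.0034 -0.0012  0.0008] shift [-0.0005  0.0009  0.    ]
```

```bash
python3 -m pendant '[[[0,0,0],[0,-0.0006,0.0003],1],[[0,0,0],[0,-0.0006,0.0003],1],[[0,0,0],[0,-0.0006,0.0003],1],[[0,0,0],[0,-0.0006,0.0003],1]]'; python3 f.py
```

```text
clock: 22.6
tool_pos: [0.6528, -0.0034, 0.0538]
eef_rot: [0.557, 0.738, 0.305, 0.23]
contact_force: [-10.5, -7.9, 10.3]
opening: 1.0
0.022938087937265397 0.05379704433028738 -12.217907121195905 10.289286353944748 16.66669198567607
turn [-0.0023 -0.0012  0.0009] shift [-0.0005  0.0009  0.    ]
```

```bash
python3 -m pendant '[[[0,0,0],[-0.0005,-0.0002,0.0002],1],[[0,0,0],[-0.0005,-0.0002,0.0002],1],[[0,0,0],[-0.0005,-0.0002,0.0002],1],[[0,0,0],[-0.0005,-0.0002,0.0002],1],[[0,0,0],[-0.0005,-0.0002,0.0002],1],[[0,0,0],[-0.0005,-0.0002,0.0002],1]]'; python3 f.py; python3 -c "
from t import *
from plant import r
a=r.snapshot('scene')['image'][130:290,240:460,::-1];b=r.snapshot('top')['image'][90:310,70:330,::-1];cv2.imwrite('pics/b8.png',np.hstack([cv2.resize(a,(440,320),interpolation=2),cv2.resize(b,(360,320),interpolation=2)]))"
```

```text
clock: 23.2
tool_pos: [0.6529, -0.0035, 0.0538]
eef_rot: [0.557, 0.738, 0.305, 0.23]
contact_force: [-11.3, -5.1, 11.0]
opening: 1.003
0.022996706972510623 0.05378901828950322 -12.239385391158228 11.034599643453406 16.583405787763596
turn [-0.0017 -0.0021  0.0012] shift [-0.0004  0.0009 -0.    ]
```

View pics/b8.png

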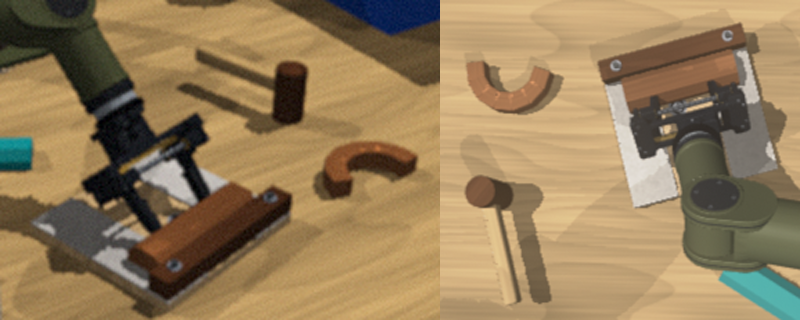

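The rail lies flush along the fence with both fingertips on its near chamfer. The mallet stands free on the bench, and the arch hasn't moved. Handing in while holding the push.

```bash
python3 -c "
from plant import r
print(r.finish_job())"
```

```text
the job is handed in; nothing more can be done
None
```

I knocked the dog down, put the mallet back on the bench and pushed the rail against the fence. I handed the job in at about 23 s while still holding the push; the hand-in gives no verdict.

- **Dog:** I pressed it home with the mallet. The last wrist reading there was about 20 N up at a hard stop, and the picture afterwards shows it flush in its ring. I judged its depth from the mallet's height and that picture; the joint value itself isn't visible to me.
- **Mallet:** it stands upright on the bench at about its old place, released and clear of the jig and the arch.
- **Rail:** the last picture shows it flush and square along the fence. The TCP is at jig x of about +23 mm, which puts the rail at about 60 mm.
- **Push:** it was steady at about 16.6 N, roughly 12 N towards the fence and 11 N down.
- **Bystanders:** the arch shows no movement in the last picture. The tree and the glue were last in view just before the rail push and looked undisturbed. I didn't look at them again at the end.

**What went wrong on the way:**
- The first 45° tilt ran joints 6 and 7 to their limits. I turned the tool half round, and the second try held the tilt.
- That second pose briefly put joints 3 and 4 at the edge of their ranges: joint 3 read -1.4724 against a limit of -1.47. Nothing was reported, and both had moved back inside before the rail was pushed.
- The held push keeps a small sideways part of about 2 N.

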